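# Hang the pot shelf in the slotted uprights and lock it

### The job

Hang the loose grey pot shelf in the empty top slots of the little paint rack, above the shelf that already hangs there: hook both claws through the slots, then press it down until it is fully home and both orange catches have snapped out over the claws, and let go. The uprights are clamped by eye and never stand quite true on their foot, so feel for the slots and never force it (they bend if the shelf is pushed against them with more than about 4 kg), and leave the other things on the bench where they are.

Things in the scene. Friction and masses are not known exactly. Their poses are not given: they have to be found in the camera images.
- shelf: Loose grey steel shelf, 0.3 kg, on the table: 140 wide (y), 90 deep, lips 14 high, back 48 high with a wooden grip on it (all sizes in mm). Origin: middle of the back's rear face, at the underside; -x is its front, z up. Fully home, two 1.5 thick rubber heel pads under the claws meet the uprights and this origin lies at rack x -1 to -2.5, y 0 +-6, z 135 +-2 (see rack).
- shelf_grip (a point): Centre of the upper part of the shelf's wooden grip, to hold it by from above (shelf x -4, y 0, z 68). The grip is 12 thick (shelf x -10 to +2), 60 wide (y -30 to +30), z 42 to 78. Axes as the shelf's.
- claw_left (a point): Left claw, the underside of its neck at the back's rear face (shelf x 0, y +55, z 28). The neck is 5 wide, 10 tall and goes 8.5 back; from its end a tongue hangs 19 down below this point, its front face at x 5.2; a barb at its foot reaches back to x 13, flat top 11 below this point. The claw is 29 tall in all. Axes as the shelf's.
- claw_right (a point): The same point of the right claw (shelf y -55).
- rack: Foot of the fixed rack, plywood 155 x 170 x 12, a clamp rail across it. Origin: on the table under the middle of the uprights' front faces if they stood true; -x is the front, y left seen along +x, z up. The two uprights (26 wide, centres y +-55, heads z 217, open between, y +-42) are clamped by eye: together up to 6 off sideways (y) and 2 up or down, which this pose does not tell.
- sill_line (a point): Where the middle between the two top slots would lie if the uprights stood true: on the front faces, at the sills' height (rack x 0, y 0, z 163). The slots stand 55 left and right of it: 7 wide, 38 tall above the sill, in plate 3 thick. Home, the claws' necks rest on the sills. A like shelf with pots hangs below, up to z 110. Axes as the rack's.
- catch_left (a joint): Orange spring catch behind the left upright's plate, 1 to 9.5 below the sill: 0 = sprung out, metres pushed back (+x of the rack). The descending barb pushes it back 4 mm (3.5 N, +0.7 N per mm; 5 to 10 N of downward push a side), and it snaps out over the barb within the last 1.5 mm before home, where the neck meets the hard sill.
- catch_right (a joint): The same catch in the right upright.
- duct_tape: Roll of black tape lying flat, 59 x 57 x 19, origin at the middle of its underside. Bystander.
- sanding_block: Brown sanding block lying flat, 56 x 101 x 26, origin at the middle of its underside. Bystander.
- tape_measure: Orange tape measure lying on its side, 66 x 78 x 38, origin at the middle of its underside. Bystander.
- pencil: Yellow pencil lying near the front edge, 191 long, 8 thick. Bystander.

How it is judged:
By the outcome, as a careful person would: the job done as asked, in the order asked, and still so for the second after the job is handed in, with the robot touching nothing.
It also fails if it takes over 67 s, if anything falls off the work surface, if the arm or the gripper's body presses on something with over 40 N, if the wrist force passes 120 N, or if a joint passes its speed limit or range.

### The arm

A 7-joint arm with a two-finger parallel gripper is mounted at the origin on a cart in front of the work surface, level with it; the furniture and walls round the work are solid. World frame = base frame: x ahead of the robot, y to its left, z up, the work surface at z = 0. Lengths are in m, angles in degrees, forces in N, time in s.
With the tool pointing down it reaches from about 0.425 to 1.025 m from the base axis. Payload 3.6 kg.
Tool frame: the origin (TCP) lies at the very end of the fingers, on their centre line; the grasp point (between the pads) lies 19 mm behind it (manip.grasp_offset is the z of the grasp point in the tool frame, in m); z points along the fingers, y is the line along which they close (so a half turn about z gives the same grasp; the last joint's range is limited). The gripper opens to 85 mm and grips with 20 to 120 N. Pads are 22 mm wide; open, the fingers measure 114 mm over their backs; the gripper's body (76 mm by 85 mm) begins 54 mm behind the grasp point. The pads swing forward as they close: fully open they stand 13 mm farther back than shut.
Start: joints at [-68.784, 33.873, 2.773, 92.16, -1.908, 54.013, -1.931], TCP at [0.324, 0.648, 0.231] pointing down, gripper open.
Joint ranges: [-153.93, 153.93], [-27.13, 128.08], [-72.61, 78.16], [10.71, 143.7], [-87.88, 267.88], [4.46, 118.87], [-176.78, 176.78]. Speed limits (degrees/s): [147.25, 147.25, 180, 180, 180, 180, 180].

### API

Orientations are given as [roll, pitch, yaw] about the fixed x, y, z axes, in that order (R = Rz(yaw) Ry(pitch) Rx(roll)).
In Python, from rig import manip gives the robot as it stands.
- The arm moves only by the shell command python3 -m jog 'ROWS'. ROWS is JSON, a list of rows, each an object with "angular": the turn, a rotation vector about the tool's x, y, z in degrees, a list of three; "xyz": the shift along the tool's x, y, z in m, a list of three; "fingers": the finger opening in m, from 0 to 0.0854. In form: [{"angular": [rx, ry, rz], "xyz": [tx, ty, tz], "fingers": fingers}, ...]. A call has 1 to 20 rows; each row shifts and turns the commanded pose from where the row before left it, along the tool's axes as they then stand; what a row does not reach is not made up. A row lasts 1/12 s, in which the tool goes at most 41.7 mm and 7.16 degrees, less where a joint would pass 70% of its speed; a pose out of reach is approached as far as the arm can. A call is refused whole if a number of a shift passes 0.0417 or a number of a turn 7.16, either way. A call with a gripper value outside its range is refused whole. The fingers move at their own pace and stop on an object; the grip force is fixed at half the most. Time passes only in rows, so rows that do not move let the fingers close. It gives the time, the measured TCP pose, the force, the opening and the grip force at its end, in the units of the state.
- manip.observe(): the state, without advancing time (a new reading comes with each control period).
- manip.grab_frame(name): name is "scene" or "top" or "wrist"; returns (picture, depth): 420x560x3 uint8, blue, green, red; 420x560 float32, m along the optical axis (not along the pixel's ray), 0 where there is no reading.
- manip.calibration(name): a dict with "intrinsics" (3x3 intrinsics, pixels), "k1" (the pictures are not rectified: a ray, as slopes to the right and down, at radius r is drawn at 1 + k1 r^2 times it, then the intrinsics apply), "extrinsics" (4x4, takes a point from world to camera coordinates). Camera axes: x right, y down, z forward; pixel columns grow to the right and rows downward; lengths in m; the calibration is good to about 2 mm. A picture is of the moment at which its call begins: read the wrist's pose just before it. calibration takes no time and is no camera call; for the wrist camera it gives the pose at the moment of the call.
- manip.sign_off(): hands the job in; it is judged then, once.
The state is a dict: "clock": time; "qpos": joint angles; "joint_velocities": joint speeds; "effort": joint torques, N m; "ee_pos": TCP position; "ee_rot": TCP orientation; "contact_force": force on the tool from outside, world axes, zero at the start; "ft_torque": the same for the moment, N m; "finger_gap": finger opening in m; "grasp_force": force on a finger pad.
Only numpy, scipy, OpenCV 4.12 (cv2) and the standard library are available. Lean on these libraries where they do the work, as an engineer would, in place of code of your own. Each camera call takes 0.05 s, during which the arm holds its last target. There are 200 camera calls.

## Working session

There is one attempt and no reset: what is moved stays moved. The work goes in short steps, Python scripts to look and compute and a shell command to move; the robot and the scene stay as the last step left them, time stands still between calls to the robot, and variables do not carry over. Pictures are saved under pics/ and viewed, at most 10 in all, crops included, and the job is handed in when it is done.

```bash
mkdir -p pics; ls
cat > h.py <<'E'
import numpy as np, cv2
from rig import manip
def grab(n):
    c=manip.calibration(n); p,d=manip.grab_frame(n); return p,d,c
def pts(d,c):
    K=np.array(c["intrinsics"]);k=c["k1"];T=np.array(c["extrinsics"])
    v,u=np.mgrid[0:d.shape[0],0:d.shape[1]].astype(float)
    D=np.array([k,0,0,0,0],float)
    # distortion 1+k1 r^2 = opencv k1
    xy=cv2.undistortPoints(np.stack([u.ravel(),v.ravel()],1)[:,None].copy(),K,D)[:,0]
    P=np.c_[xy*d.ravel()[:,None],d.ravel()]
    W=(P-T[:3,3])@T[:3,:3]
    W[d.ravel()==0]=np.nan
    return W.reshape(d.shape+(3,))
E
python3 - <<'E'
from h import *
o=manip.observe();print(o["ee_pos"],o["ee_rot"],o["contact_force"])
for n in("scene","top"):
    p,d,c=grab(n);cv2.imwrite(f"pics/{n}0.png",p);np.savez(f"{n}0.npz",p=p,W=pts(d,c))
    print(n,c)
E
```

```text
pics
[0.32395162 0.64766302 0.23013845] [-1.79871047e+02  6.88242080e-03  1.53429476e+02] [ 0.39043654  0.35318542 -0.17250529]
scene {'intrinsics': array([[440.50288324,   0.        , 284.23721632],
       [  0.        , 440.50288324, 203.48519001],
       [  0.        ,   0.        ,   1.        ]]), 'k1': 0.02219758857279397, 'extrinsics': array([[-0.65080708, -0.75921273, -0.00679496,  0.37886624],
       [-0.31261316,  0.27611044, -0.90886525,  0.2357755 ],
       [ 0.69189823, -0.58937174, -0.41703452,  0.66854064],
       [ 0.        ,  0.        ,  0.        ,  1.        ]])}
top {'intrinsics': array([[543.53415137,   0.        , 278.96726375],
       [  0.        , 543.53415137, 212.18367042],
       [  0.        ,   0.        ,   1.        ]]), 'k1': -0.1398939635814041, 'extrinsics': array([[-1.73716208e-02, -9.99848853e-01, -7.05127507e-04,
         8.22046718e-02],
       [-9.93031737e-01,  1.73353844e-02, -1.16565232e-01,
         4.79640230e-01],
       [ 1.16559837e-01, -1.32471301e-03, -9.93182788e-01,
         1.17444872e+00],
       [ 0.00000000e+00,  0.00000000e+00,  0.00000000e+00,
         1.00000000e+00]])}
```

View pics/scene0.png

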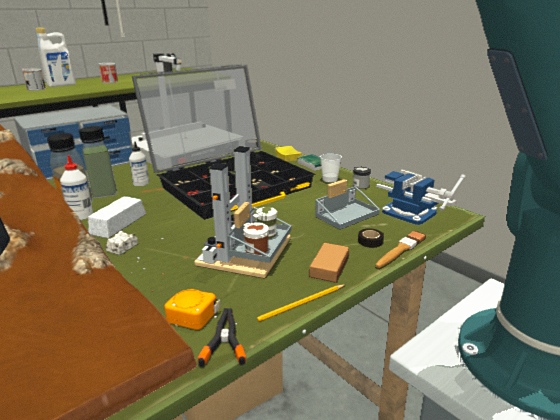

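View pics/top0.png

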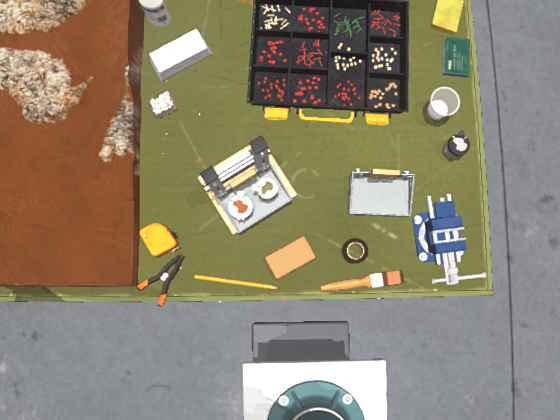

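The scene view shows the rack with its two uprights at (220,210) and (243,180), and the loose shelf at (345,205). In the top view the upright heads are at about (212,178) and (262,150). The loose shelf is at (382,193) with its wooden grip at (386,172), so its back faces away from the robot.

Run:
```python
from h import *
z=np.load("top0.npz");p=z["p"];W=z["W"]
def roi(u0,u1,v0,v1,zl,zh):
    m=np.zeros(W.shape[:2],bool);m[v0:v1,u0:u1]=1
    with np.errstate(all='ignore'): return m&(W[...,2]>zl)&(W[...,2]<zh)
def rect(n,m):
    q=W[m]; r=cv2.minAreaRect((q[:,:2]*1000).astype(np.float32)); print(n,len(q),np.round(r[0],1),np.round(r[1],1),round(r[2],1),'z',np.round(np.percentile(q[:,2],[5,50,95]),4))
rect("grip",roi(340,425,155,225,.066,.1))
rect("shelf all",roi(340,425,155,225,.006,.1))
rect("shelf back",roi(340,425,155,225,.038,.1))
rect("lips",roi(340,425,155,225,.010,.02))
rect("upr",roi(190,285,130,215,.205,.24))
rect("uprA",roi(190,238,150,215,.205,.24))
rect("uprB",roi(238,285,130,185,.205,.24))
rect("foot",roi(190,305,130,240,.007,.016))
rect("grip2",roi(190,305,130,240,.10,.118))
for n,k,f in(("g",(340,150,90,80),6),("r",(190,125,115,115),5)):pass
a=cv2.resize(p[125:245,190:310],(400,400),interpolation=cv2.INTER_CUBIC);b=cv2.resize(p[145:225,340:420],(400,400),interpolation=cv2.INTER_CUBIC)
cv2.imwrite("pics/crop.png",np.hstack([a,b]))
```

```text
grip 173 [ 559.1 -156.9] [59.1 13. ] 86.6 z [0.0713 0.0783 0.0824]
shelf all 1267 [ 531.9 -161.5] [191.8 159.5] 88.6 z [0.0062 0.0154 0.0792]
shelf back 383 [ 545.3 -155.9] [ 51.3 140.4] 0.0 z [0.0391 0.0598 0.0814]
lips 322 [ 513.8 -169.9] [172.9 120.5] 87.3 z [0.0109 0.0144 0.0188]
upr 431 [560.3 157.3] [ 27.7 139.3] 31.0 z [0.2141 0.2178 0.2206]
uprA 223 [531.7 204.5] [27.  28.8] 29.7 z [0.2143 0.2176 0.2204]
uprB 208 [588.5 110.2] [27.7 29.2] 29.8 z [0.2141 0.2179 0.2208]
foot 858 [543.5 143.5] [254.7 224.7] 88.7 z [0.0082 0.0125 0.0153]
grip2 350 [554.5 154.7] [ 36.6 134.3] 31.1 z [0.1026 0.1095 0.1175]
```

View pics/crop.png

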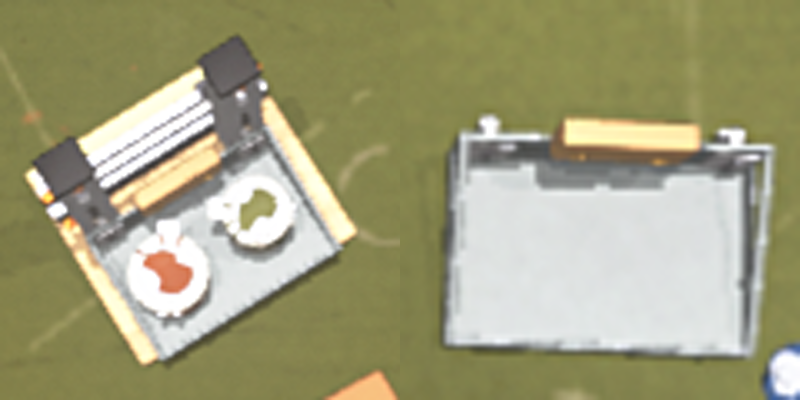

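Crop: left half shows the two black upright heads at (65,165) and (232,65). Right half shows the loose shelf with its grip at (628,135) and its claws at (488,125) and (732,135). Moving over the shelf grip now.

```bash
python3 -m jog '[{"angular":[0,0,0],"xyz":[-0.0275,-0.0295,-0.005],"fingers":0.085},{"angular":[0,0,0],"xyz":[-0.0275,-0.0295,-0.005],"fingers":0.085},{"angular":[0,0,0],"xyz":[-0.0275,-0.0295,-0.005],"fingers":0.085},{"angular":[0,0,0],"xyz":[-0.0275,-0.0295,-0.005],"fingers":0.085},{"angular":[0,0,0],"xyz":[-0.0275,-0.0295,-0.005],"fingers":0.085},{"angular":[0,0,0],"xyz":[-0.0275,-0.0295,-0.005],"fingers":0.085},{"angular":[0,0,0],"xyz":[-0.0275,-0.0295,-0.005],"fingers":0.085},{"angular":[0,0,0],"xyz":[-0.0275,-0.0295,-0.005],"fingers":0.085},{"angular":[0,0,0],"xyz":[-0.0275,-0.0295,-0.005],"fingers":0.085},{"angular":[0,0,0],"xyz":[-0.0275,-0.0295,-0.005],"fingers":0.085},{"angular":[0,0,0],"xyz":[-0.0275,-0.0295,0],"fingers":0.085},{"angular":[0,0,0],"xyz":[-0.0275,-0.0295,0],"fingers":0.085},{"angular":[0,0,0],"xyz":[-0.0275,-0.0295,0],"fingers":0.085},{"angular":[0,0,0],"xyz":[-0.0275,-0.0295,0],"fingers":0.085},{"angular":[0,0,0],"xyz":[-0.0275,-0.0295,0],"fingers":0.085},{"angular":[0,0,0],"xyz":[-0.0275,-0.0295,0],"fingers":0.085},{"angular":[0,0,0],"xyz":[-0.0275,-0.0295,0],"fingers":0.085},{"angular":[0,0,0],"xyz":[-0.0275,-0.0295,0],"fingers":0.085},{"angular":[0,0,0],"xyz":[-0.0275,-0.0295,0],"fingers":0.085},{"angular":[0,0,0],"xyz":[-0.0275,-0.0295,0],"fingers":0.085}]'
python3 -m jog '[{"angular":[0,0,6.7],"xyz":[0,0,0],"fingers":0.085},{"angular":[0,0,6.7],"xyz":[0,0,0],"fingers":0.085},{"angular":[0,0,6.7],"xyz":[0,0,0],"fingers":0.085},{"angular":[0,0,6.7],"xyz":[0,0,0],"fingers":0.085},{"angular":[0,0,6.7],"xyz":[0,0,0],"fingers":0.085},{"angular":[0,0,6.7],"xyz":[0,0,0],"fingers":0.085},{"angular":[0,0,6.7],"xyz":[0,0,0],"fingers":0.085},{"angular":[0,0,6.7],"xyz":[0,0,0],"fingers":0.085},{"angular":[0,0,6.7],"xyz":[0,0,0],"fingers":0.085},{"angular":[0,0,6.7],"xyz":[0,0,0],"fingers":0.085},{"angular":[0,0,0],"xyz":[0,0,0],"fingers":0.085},{"angular":[0,0,0],"xyz":[0,0,0],"fingers":0.085}]'
```

```text
clock: 1.77
ee_pos: [0.5521, -0.1271, 0.2811]
ee_rot: [-180.0, -0.0, 153.4]
contact_force: [0.6, -0.3, 0.8]
finger_gap: 0.0853
grasp_force: 0.0
clock: 2.77
ee_pos: [0.552, -0.125, 0.281]
ee_rot: [-180.0, 0.0, 86.6]
contact_force: [-0.1, 0.2, -0.2]
finger_gap: 0.0849
grasp_force: 0.0
```

Run:
```python
from h import *
p,d,c=grab("wrist");cv2.imwrite("pics/w1.png",p);W=pts(d,c);np.savez("w1.npz",p=p,W=W)
def rect(n,m):
    q=W[m]; r=cv2.minAreaRect((q[:,:2]*1000).astype(np.float32)); print(n,len(q),np.round(r[0],1),np.round(r[1],1),round(r[2],1),'z',np.round(np.percentile(q[:,2],[5,50,95]),4))
with np.errstate(all='ignore'):
    b=(W[...,0]>.45)&(W[...,0]<.6)&(W[...,1]>-.26)&(W[...,1]<-.05)
    rect("grip",b&(W[...,2]>.072)&(W[...,2]<.09)); rect("back",b&(W[...,2]>.044)&(W[...,2]<.052)); rect("all",b&(W[...,2]>.008)&(W[...,2]<.09))
```

```text
grip 630 [ 518.8 -203. ] [171.9  42.7] 48.0 z [0.0753 0.0776 0.088 ]
back 202 [ 538.5 -187.4] [199.2  75.6] 61.0 z [0.0444 0.0473 0.0498]
all 2668 [ 514.5 -174.3] [177.6 121.5] 86.6 z [0.0105 0.0402 0.0791]
```

View pics/w1.png

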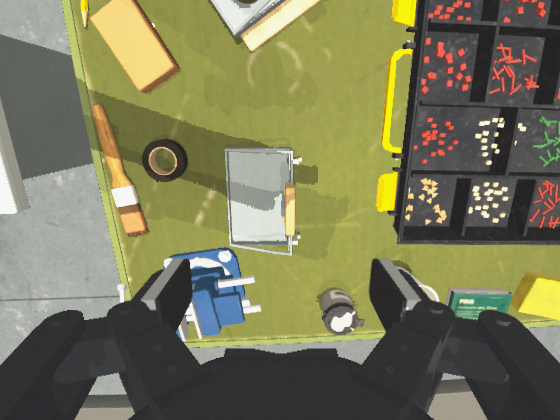

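Wrist view: the shelf is at (258,200), grip at (290,210), claws at (297,160) and (295,240), nearly aligned with the image. The vise, which polluted the mask, is at (215,290).

Run:
```python
from h import *
z=np.load("w1.npz");p=z["p"];W=z["W"]
def rect(n,m):
    m=cv2.morphologyEx(m.astype(np.uint8),cv2.MORPH_OPEN,np.ones((2,2)))>0
    q=W[m]; r=cv2.minAreaRect((q[:,:2]*1000).astype(np.float32)); print(n,len(q),np.round(r[0],1),np.round(r[1],1),round(r[2],1),'z',np.round(np.percentile(q[:,2],[5,50,95]),4))
with np.errstate(all='ignore'):
    b=(W[...,0]>.45)&(W[...,0]<.6)&(W[...,1]>-.24)&(W[...,1]<-.05)
    b[:,:200]=0;b[256:]=0
    rect("grip",b&(W[...,2]>.072)&(W[...,2]<.09)); rect("back",b&(W[...,2]>.035)&(W[...,2]<.06)); rect("all",b&(W[...,2]>.008)&(W[...,2]<.09))
    for s in(20,-20,0):
        m=b&(W[...,2]>.07)&(abs(W[...,1]+.157-s/1000)<.008);print(s,np.median(W[m],0))
```

```text
grip 478 [ 561.1 -173.8] [89.7 14.1] 86.9 z [nan nan nan]
back 416 [ 552.3 -170. ] [162.4  49.1] 88.6 z [nan nan nan]
all 1822 [ 519.9 -170.5] [154.  109.9] 79.2 z [nan nan nan]
20 [ 0.56042796 -0.13676052  0.07729274]
-20 [ 0.55838554 -0.17666177  0.07735916]
0 [ 0.55936827 -0.15672246  0.0775396 ]
```

```bash
python3 -m jog '[{"angular":[0,0,0],"xyz":[-0.0158,0.0047,0.03],"fingers":0.06},{"angular":[0,0,0],"xyz":[-0.0157,0.0046,0.03],"fingers":0.06},{"angular":[0,0,0],"xyz":[0,0,0.035],"fingers":0.06},{"angular":[0,0,0],"xyz":[0,0,0.035],"fingers":0.06},{"angular":[0,0,0],"xyz":[0,0,0.03],"fingers":0.06},{"angular":[0,0,0],"xyz":[0,0,0.03],"fingers":0.06},{"angular":[0,0,0],"xyz":[0,0,0.025],"fingers":0.06},{"angular":[0,0,0],"xyz":[0,0,0.016],"fingers":0.06},{"angular":[0,0,0],"xyz":[0,0,0],"fingers":0.06},{"angular":[0,0,0],"xyz":[0,0,0],"fingers":0.06}]'
python3 -m jog '[{"angular":[0,0,0],"xyz":[0,0,0],"fingers":0.03},{"angular":[0,0,0],"xyz":[0,0,0],"fingers":0.02},{"angular":[0,0,0],"xyz":[0,0,0],"fingers":0},{"angular":[0,0,0],"xyz":[0,0,0],"fingers":0},{"angular":[0,0,0],"xyz":[0,0,0],"fingers":0},{"angular":[0,0,0],"xyz":[0,0,0],"fingers":0},{"angular":[0,0,0],"xyz":[0,0,0],"fingers":0},{"angular":[0,0,0],"xyz":[0,0,0],"fingers":0},{"angular":[0,0,0],"xyz":[0,0,0],"fingers":0},{"angular":[0,0,0],"xyz":[0,0,0],"fingers":0}]'
```

```text
clock: 3.65
ee_pos: [0.5592, -0.1573, 0.0497]
ee_rot: [-179.9, -0.0, 86.5]
contact_force: [0.3, 0.5, 0.6]
finger_gap: 0.0599
grasp_force: 0.0
clock: 4.48
ee_pos: [0.5608, -0.1575, 0.0517]
ee_rot: [179.9, 0.0, 86.5]
contact_force: [0.1, 1.1, 6.4]
finger_gap: 0.0109
grasp_force: 59.7
```

```bash
python3 -m jog '[{"angular":[0,0,0],"xyz":[0,0,-0.01],"fingers":0},{"angular":[0,0,0],"xyz":[0,0,-0.02],"fingers":0},{"angular":[0,0,0],"xyz":[0,0,-0.03],"fingers":0},{"angular":[0,0,0],"xyz":[0,0,-0.035],"fingers":0},{"angular":[0,0,0],"xyz":[0,0,-0.035],"fingers":0},{"angular":[0,0,0],"xyz":[0,0,-0.03],"fingers":0},{"angular":[0,0,0],"xyz":[0,0,-0.02],"fingers":0},{"angular":[0,0,0],"xyz":[0,0,-0.01],"fingers":0},{"angular":[0,0,0],"xyz":[0,0,0],"fingers":0},{"angular":[0,0,0],"xyz":[0,0,0],"fingers":0}]'
python3 -m jog '[{"angular":[0,0,0],"xyz":[0.015,-0.004,0],"fingers":0},{"angular":[0,0,0],"xyz":[0.025,-0.008,0],"fingers":0},{"angular":[0,0,0],"xyz":[0.03,-0.01,0],"fingers":0},{"angular":[0,0,0],"xyz":[0.03,-0.01,0],"fingers":0},{"angular":[0,0,0],"xyz":[0.03,-0.01,0],"fingers":0},{"angular":[0,0,0],"xyz":[0.03,-0.01,0],"fingers":0},{"angular":[0,0,0],"xyz":[0.03,-0.01,0],"fingers":0},{"angular":[0,0,0],"xyz":[0.03,-0.01,0],"fingers":0},{"angular":[0,0,0],"xyz":[0.025,-0.008,0],"fingers":0},{"angular":[0,0,0],"xyz":[0.025,-0.004,0],"fingers":0},{"angular":[0,0,-4],"xyz":[0,0,0],"fingers":0},{"angular":[0,0,-6],"xyz":[0,0,0],"fingers":0},{"angular":[0,0,-6],"xyz":[0,0,0],"fingers":0},{"angular":[0,0,-6],"xyz":[0,0,0],"fingers":0},{"angular":[0,0,-6],"xyz":[0,0,0],"fingers":0},{"angular":[0,0,-4],"xyz":[0,0,0],"fingers":0},{"angular":[0,0,-2.5],"xyz":[0,0,0],"fingers":0},{"angular":[0,0,0],"xyz":[0,0,0],"fingers":0},{"angular":[0,0,0],"xyz":[0,0,0],"fingers":0}]'
python3 - <<'E'
from h import *
for n in("wrist","top","scene"):
    p,d,c=grab(n);cv2.imwrite(f"pics/{n}2.png",p);np.savez(f"{n}2.npz",p=p,W=pts(d,c))
E
```

```text
clock: 5.32
ee_pos: [0.5588, -0.1567, 0.2397]
ee_rot: [-179.9, -0.0, 86.5]
contact_force: [-0.3, -0.3, -3.7]
finger_gap: 0.0111
grasp_force: 59.0
clock: 6.9
ee_pos: [0.4913, 0.117, 0.2387]
ee_rot: [-179.8, -0.0, 120.8]
contact_force: [-0.6, 0.1, -4.4]
finger_gap: 0.0106
grasp_force: 59.0
```

View pics/wrist2.png

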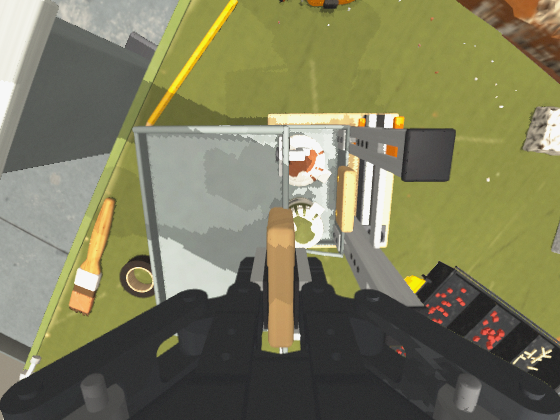

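View pics/scene2.png

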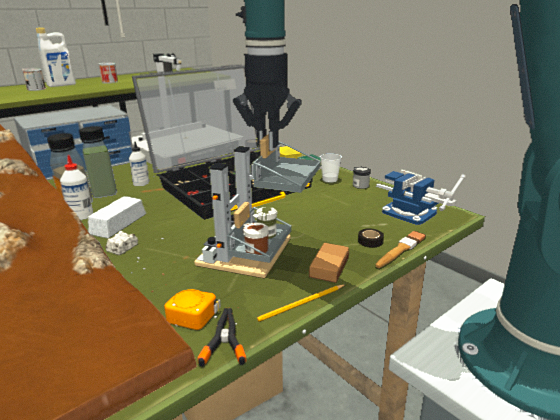

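Wrist view: the held shelf's back is at column 285 with the left claw near (298,155). The left upright's head is at (427,155), its front face to the left of that. The scene view shows the shelf held level in front of the rack at (285,170). Zooming in on the claw and upright and measuring them.

Run:
```python
from h import *
o=manip.observe();print(o["ee_pos"],o["ee_rot"])
z=np.load("wrist2.npz");p=z["p"];W=z["W"]
cv2.imwrite("pics/crop2.png",cv2.resize(p[110:210,270:470],(800,400),interpolation=cv2.INTER_CUBIC))
def rect(n,m,u,v):
    k=np.zeros_like(m);k[v[0]:v[1],u[0]:u[1]]=1;m=m&k
    q=W[m]; r=cv2.minAreaRect((q[:,:2]*1000).astype(np.float32)); print(n,len(q),np.round(r[0],1),np.round(r[1],1),round(r[2],1),'z',np.round(np.percentile(q[:,2],[5,50,95]),4))
with np.errstate(all='ignore'):
    rect("head",(W[...,2]>.210)&(W[...,2]<.225),(395,470),(115,200))
    rect("grip",(W[...,2]>.2)&(W[...,2]<.25),(262,300),(200,350))
    for a,b in((.15,.17),(.17,.18),(.18,.19),(.19,.2),(.2,.21)): 
        m=(W[...,2]>a)&(W[...,2]<b);k=np.zeros_like(m);k[110:200,340:404]=1;m&=k
        if m.sum()>5:
            v,u=np.nonzero(m);q=W[m];print(a,len(q),v.min(),v.max(),'lat',np.round(q[:,:2].mean(0)*1000,1))
    # white claw pixel list
    g=p.min(2); k=np.zeros(g.shape,bool);k[135:175,286:320]=1
    m=k&(W[...,2]>.15);v,u=np.nonzero(m);print("claw",len(v),u.min(),u.max(),v.min(),v.max());
    for r in range(140,172,2): print(r,np.round(W[r,280:312:2,2]*1000).tolist())
T=manip.calibration("wrist")["extrinsics"];print("cam",-T[:3,:3].T@T[:3,3]);
# top view heads & shelf
```

```text
[0.49208194 0.11723311 0.2395527 ] [-1.79905998e+02 -9.28313866e-03  1.20881019e+02]
head 2627 [531.2 204.4] [27.5 29.2] 30.5 z [0.2151 0.2166 0.2177]
grip 477 [500.8 101.8] [ 23.4 104.6] 28.4 z [0.2213 0.2383 0.2491]
0.15 592 117 166 lat [524.  204.7]
0.17 151 129 168 lat [520.8 198.6]
0.18 184 129 171 lat [521.  198.8]
0.19 200 129 174 lat [520.9 198.9]
0.2 280 130 177 lat [521.4 197.9]
claw 379 286 309 135 174
140 [229.0, 229.0, 234.0, 234.0, 234.0, 85.0, 85.0, 85.0, 86.0, 85.0, 85.0, 86.0, 84.0, 84.0, 85.0, 85.0]
142 [229.0, 228.0, 233.0, 235.0, 234.0, 85.0, 85.0, 86.0, 87.0, 85.0, 86.0, 84.0, 85.0, 86.0, 84.0, 85.0]
144 [229.0, 230.0, 235.0, 235.0, 234.0, 86.0, 85.0, 85.0, nan, 84.0, 84.0, 84.0, 84.0, 84.0, 85.0, 85.0]
146 [231.0, 229.0, 234.0, 234.0, 235.0, 86.0, 85.0, 86.0, 85.0, 85.0, 84.0, 84.0, 85.0, 84.0, 85.0, 84.0]
148 [229.0, 228.0, 234.0, 235.0, 234.0, 84.0, 85.0, 84.0, 201.0, 208.0, 208.0, 203.0, 203.0, 203.0, 203.0, 84.0]
150 [228.0, 229.0, 234.0, 235.0, 234.0, 220.0, 219.0, 220.0, 220.0, 220.0, 220.0, 221.0, 204.0, 204.0, 204.0, 85.0]
152 [228.0, 229.0, 235.0, 235.0
[... 411 characters left out ...]
86.0, 85.0, 86.0]
160 [229.0, 227.0, 235.0, 235.0, 234.0, 227.0, 225.0, 226.0, 226.0, 224.0, 224.0, 224.0, 224.0, 87.0, 87.0, 86.0]
162 [229.0, 228.0, 235.0, 235.0, 235.0, 87.0, 87.0, 86.0, 86.0, 85.0, 85.0, 85.0, 86.0, 84.0, 85.0, 85.0]
164 [230.0, 230.0, 235.0, 234.0, 233.0, 88.0, 86.0, 86.0, 85.0, 85.0, 86.0, 85.0, 85.0, 86.0, 85.0, 85.0]
166 [228.0, 227.0, 235.0, 234.0, 234.0, 87.0, 85.0, 85.0, 86.0, 86.0, 84.0, 84.0, 85.0, 87.0, 85.0, 86.0]
168 [230.0, 228.0, 235.0, 235.0, 234.0, 87.0, 86.0, 85.0, 87.0, 85.0, 85.0, 85.0, 83.0, 84.0, 85.0, 85.0]
170 [229.0, 228.0, 235.0, 235.0, 234.0, 85.0, 86.0, 86.0, 84.0, 84.0, 86.0, 84.0, 85.0, 85.0, 85.0, 85.0]
cam [0.45448092 0.17824135 0.38187271]
```

View pics/crop2.png

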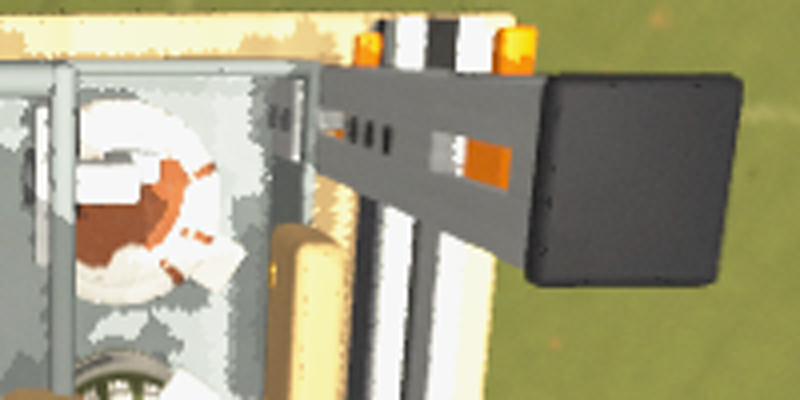

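Crop: the left upright runs from its black head at (640,180) down to the left, with the top slot visible at (430–512, 133–190), with orange behind it. The held left claw is white at (110,180).

Run:
```python
from h import *
z=np.load("wrist2.npz");p=z["p"];W=z["W"]
yaw=np.radians(31.0);ex=np.array([np.cos(yaw),np.sin(yaw)]);ey=np.array([-ex[1],ex[0]])
O=np.array([.5485,.1504])
def rk(q): q=np.asarray(q);d=q[...,:2]-O;return np.round(np.stack([d@ex,d@ey,q[...,2]],-1)*1000,1)
m=W[151:160,291:302];R=rk(m).reshape(-1,3);R=R[R[:,2]>215]
print("neck",np.median(R,0))
for u in (293,297,301):
    c=[v for v in range(142,172) if W[v,u,2]>.22]; print(u,c[0],c[-1],rk(W[c[0],u]),rk(W[c[-1],u]))
# shelf yaw: back rear edge top
e=[]
for v in range(135,200,3):
    c=[u for u in range(282,294) if W[v,u,2]>.230]
    if c:e.append(np.r_[v,c[-1],rk(W[v,c[-1]])])
e=np.array(e);print("backedge slope deg",np.degrees(np.polyfit(e[:,3],e[:,2],1)[0]),e[[0,-1]])
# plate face
for u in range(372,406,3):
    print(u,[ (v,)+tuple(rk(W[v,u])) for v in (134,140,148,156,164,172)],[ '%d'%x for x in p[136:174:3,u,2].tolist()])
h=W[...,2];k=np.zeros(h.shape,bool);k[115:200,395:470]=1
R=rk(W[k&(h>.214)&(h<.220)]);print("head x",np.percentile(R[:,0],[1,50,99]),"y",np.percentile(R[:,1],[1,50,99]))
```

```text
neck [-59.3  56.1 224.6]
293 151 160 [-60.9  58.1 224.2] [-60.8  53.5 223.9]
297 151 160 [-58.9  58.2 224.8] [-58.8  53.6 224.8]
301 150 160 [-56.6  58.3 220.4] [-56.8  53.7 225.3]
backedge slope deg -0.12835535614013732 [[135.  288.  -63.6  66.5 233.4]
 [198.  288.  -63.5  35.9 234.1]]
372 [(134, np.float64(1.0), np.float64(63.8), np.float64(148.2)), (140, np.float64(0.8), np.float64(59.5), np.float64(149.8)), (148, np.float64(0.8), np.float64(53.7), np.float64(151.5)), (156, np.float64(1.7), np.float64(47.6), np.float64(150.0)), (164, np.float64(34.4), np.float64(27.2), np.float64(41.6)), (172, np.float64(34.9), np.float64(18.3), np.float64(42.2))] ['122', '119', '120', '121', '119', '122', '119', '117', '122', '133', '246', '246', '228']
375 [(134, np.float64(0.9), np.float64(64.1), np.float64(156.0)), (140, np.float64(1.0), np.float64(59.9), np.float64(156.7)), (148, np.float64(1.0), np.float64(54.3), np.float64(158.2)), (156, np.float64(1.1), np.float64(48.6), np.float64(159.2)), (164, np.float64(1.9), np.float64(42.7), np.float64(158.2)), (172, np.float64(20.0), np.float64(27.7
[... 4088 characters left out ...]
oat64(-0.6), np.float64(50.3), np.float64(214.9)), (172, np.float64(0.1), np.float64(45.8), np.float64(214.1))] ['120', '122', '121', '122', '120', '117', '118', '117', '98', '79', '60', '41', '44']
405 [(134, np.float64(-0.2), np.float64(66.3), np.float64(213.7)), (140, np.float64(-0.3), np.float64(63.2), np.float64(214.9)), (148, np.float64(-0.5), np.float64(59.1), np.float64(216.3)), (156, np.float64(0.3), np.float64(54.7), np.float64(215.6)), (164, np.float64(0.7), np.float64(50.4), np.float64(215.8)), (172, np.float64(1.0), np.float64(46.1), np.float64(216.2))] ['53', '38', '41', '41', '44', '50', '50', '50', '48', '57', '58', '61', '64']
head x [-0.396 12.4   25.796] y [41.  55.8 69.2]
```

```bash
python3 -m jog '[{"angular":[0,0,0],"xyz":[-0.0006,0,0.01],"fingers":0},{"angular":[0,0,0],"xyz":[0,0,0.0105],"fingers":0},{"angular":[0,0,0],"xyz":[0,0.005,0.008],"fingers":0},{"angular":[0,0,0],"xyz":[0,0.01,0],"fingers":0},{"angular":[0,0,0],"xyz":[0,0.012,0],"fingers":0},{"angular":[0,0,0],"xyz":[0,0.01,0],"fingers":0},{"angular":[0,0,0],"xyz":[0,0.007,0],"fingers":0},{"angular":[0,0,0],"xyz":[0,0.003,0],"fingers":0},{"angular":[0,0,0],"xyz":[0,0,0],"fingers":0},{"angular":[0,0,0],"xyz":[0,0,0],"fingers":0},{"angular":[0,0,0],"xyz":[0,0,0],"fingers":0},{"angular":[0,0,0],"xyz":[0,0,0],"fingers":0}]'
python3 - <<'E'
from h import *
p,d,c=grab("wrist");np.savez("wrist3.npz",p=p,W=pts(d,c))
W=pts(d,c)
yaw=np.radians(31.0);ex=np.array([np.cos(yaw),np.sin(yaw)]);ey=np.array([-ex[1],ex[0]]);O=np.array([.5485,.1504])
d=W[...,:2]-O;R=np.stack([d@ex,d@ey,W[...,2]],-1)*1000
o=manip.observe();q=o["ee_pos"][:2]-O;print("tcp rack",q@ex*1000,q@ey*1000,o["ee_pos"][2],o["ee_rot"],o["contact_force"])
with np.errstate(all='ignore'):
    m=(R[...,0]>-16)&(R[...,0]<-5)&(abs(R[...,1]-55)<9)&(R[...,2]>188)&(R[...,2]<206)
    print(m.sum(),np.percentile(R[m],[2,50,98],axis=0).round(1))
    m=(R[...,0]>-5)&(R[...,0]<32)&(abs(R[...,1]-55)<20)&(R[...,2]>213)&(R[...,2]<221)
    print(m.sum(),np.percentile(R[m],[1,50,99],axis=0).round(1))
a,b=np.nonzero(m);v0,u0=max(0,a.min()-30),max(0,b.min()-100)
cv2.imwrite("pics/crop3.png",cv2.resize(p[v0:v0+100,u0:u0+160],(800,500),interpolation=cv2.INTER_CUBIC));print(u0,v0)
E
```

```text
clock: 8.05
ee_pos: [0.5327, 0.1406, 0.2118]
ee_rot: [-180.0, -0.0, 120.9]
contact_force: [-0.4, 0.1, -3.7]
finger_gap: 0.0111
grasp_force: 58.9
tcp rack -18.550971214997553 -0.21533412274643343 0.2118529074414978 [-1.79974281e+02 -9.29713470e-03  1.20906160e+02] [ 0.74283726 -0.03646932 -3.88797875]
175 [[-15.3  52.5 192.6]
 [-11.6  55.1 197.9]
 [ -7.6  57.2 199.1]]
3764 [[-1.000e-01  4.120e+01  2.144e+02]
 [ 1.260e+01  5.590e+01  2.166e+02]
 [ 2.580e+01  6.960e+01  2.181e+02]]
222 96
```

View pics/crop3.png

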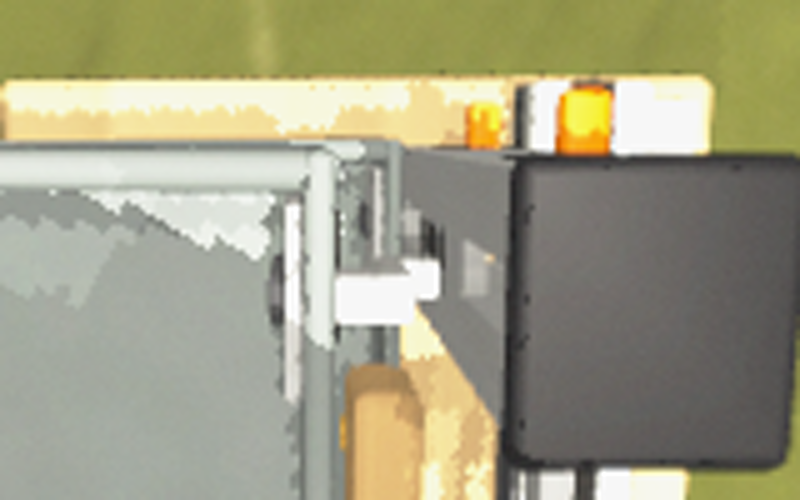

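Crop: the left claw's neck and tip at (390,295) point at the slot at (480,265), with about 4 mm still to go. It sits about 0.4 mm right and 2 mm high. I'll correct both and feel forward.

```bash
python3 -m jog '[{"angular":[0,0,0],"xyz":[0.0004,0,0.002],"fingers":0},{"angular":[0,0,0],"xyz":[0,0.001,0],"fingers":0},{"angular":[0,0,0],"xyz":[0,0.0015,0],"fingers":0},{"angular":[0,0,0],"xyz":[0,0.0015,0],"fingers":0},{"angular":[0,0,0],"xyz":[0,0.0015,0],"fingers":0},{"angular":[0,0,0],"xyz":[0,0.0015,0],"fingers":0},{"angular":[0,0,0],"xyz":[0,0.0015,0],"fingers":0},{"angular":[0,0,0],"xyz":[0,0,0],"fingers":0},{"angular":[0,0,0],"xyz":[0,0,0],"fingers":0}]'
```

```text
clock: 8.85
ee_pos: [0.5404, 0.1458, 0.2098]
ee_rot: [-180.0, 0.0, 120.9]
contact_force: [-0.2, -0.6, -3.3]
finger_gap: 0.0108
grasp_force: 58.9
```

```bash
python3 -m jog '[{"angular":[0,0,0],"xyz":[0,0.001,0],"fingers":0},{"angular":[0,0,0],"xyz":[0,0.001,0],"fingers":0},{"angular":[0,0,0],"xyz":[0,0.001,0],"fingers":0},{"angular":[0,0,0],"xyz":[0,0.001,0],"fingers":0},{"angular":[0,0,0],"xyz":[0,0.001,0],"fingers":0},{"angular":[0,0,0],"xyz":[0,0,0],"fingers":0},{"angular":[0,0,0],"xyz":[0,0,0],"fingers":0}]'
```

```text
clock: 9.43
ee_pos: [0.5447, 0.1484, 0.2098]
ee_rot: [180.0, 0.0, 120.9]
contact_force: [0.1, 0.4, -2.7]
finger_gap: 0.0106
grasp_force: 58.9
```

```bash
python3 -m jog '[{"angular":[0,0,0],"xyz":[0,0.0007,0],"fingers":0},{"angular":[0,0,0],"xyz":[0,0.0007,0],"fingers":0},{"angular":[0,0,0],"xyz":[0,0.0006,0],"fingers":0},{"angular":[0,0,0],"xyz":[0,0,0],"fingers":0},{"angular":[0,0,0],"xyz":[0,0,0],"fingers":0}]'
python3 -m jog '[{"angular":[0,0,0],"xyz":[0,0.0005,0],"fingers":0},{"angular":[0,0,0],"xyz":[0,0.0005,0],"fingers":0},{"angular":[0,0,0],"xyz":[0,0,0],"fingers":0},{"angular":[0,0,0],"xyz":[0,0,0],"fingers":0}]'
```

```text
clock: 9.85
ee_pos: [0.5459, 0.1491, 0.2097]
ee_rot: [-179.9, -0.0, 120.9]
contact_force: [-0.7, -1.0, -3.0]
finger_gap: 0.0105
grasp_force: 59.1
clock: 10.18
ee_pos: [0.5463, 0.1492, 0.2096]
ee_rot: [-179.9, -0.0, 120.9]
contact_force: [-3.0, -1.5, -0.7]
finger_gap: 0.011
grasp_force: 59.3
```

Heel contact is at the expected depth. I'll add a touch more, then lower.

```bash
python3 -m jog '[{"angular":[0,0,0],"xyz":[0,0.0005,0],"fingers":0},{"angular":[0,0,0],"xyz":[0,0,0.001],"fingers":0},{"angular":[0,0,0],"xyz":[0,0,0.001],"fingers":0},{"angular":[0,0,0],"xyz":[0,0,0.001],"fingers":0},{"angular":[0,0,0],"xyz":[0,0,0.001],"fingers":0},{"angular":[0,0,0],"xyz":[0,0,0],"fingers":0},{"angular":[0,0,0],"xyz":[0,0,0],"fingers":0}]'
```

```text
clock: 10.77
ee_pos: [0.5463, 0.1495, 0.2053]
ee_rot: [-179.8, -0.0, 120.9]
contact_force: [-5.3, -3.0, -1.8]
finger_gap: 0.0108
grasp_force: 59.4
```

```bash
python3 -m jog '[{"angular":[0,0,0],"xyz":[0,0,0.001],"fingers":0},{"angular":[0,0,0],"xyz":[0,0,0.001],"fingers":0},{"angular":[0,0,0],"xyz":[0,0,0.001],"fingers":0},{"angular":[0,0,0],"xyz":[0,0,0.001],"fingers":0},{"angular":[0,0,0],"xyz":[0,0,0],"fingers":0}]'
```

```text
clock: 11.18
ee_pos: [0.5463, 0.1495, 0.2014]
ee_rot: [-179.8, -0.0, 120.9]
contact_force: [-4.1, -2.2, -1.8]
finger_gap: 0.0108
grasp_force: 59.5
```

```bash
python3 -m jog '[{"angular":[0,0,0],"xyz":[0,0,0.001],"fingers":0},{"angular":[0,0,0],"xyz":[0,0,0.001],"fingers":0},{"angular":[0,0,0],"xyz":[0,0,0.001],"fingers":0},{"angular":[0,0,0],"xyz":[0,0,0.001],"fingers":0},{"angular":[0,0,0],"xyz":[0,0,0],"fingers":0}]'
python3 -m jog '[{"angular":[0,0,0],"xyz":[0,0,0.001],"fingers":0},{"angular":[0,0,0],"xyz":[0,0,0.001],"fingers":0},{"angular":[0,0,0],"xyz":[0,0,0.001],"fingers":0},{"angular":[0,0,0],"xyz":[0,0,0],"fingers":0}]'
```

```text
clock: 11.6
ee_pos: [0.5462, 0.1494, 0.1986]
ee_rot: [-179.8, -0.1, 120.9]
contact_force: [-6.6, -3.5, 7.7]
finger_gap: 0.0111
grasp_force: 60.7
clock: 11.93
ee_pos: [0.5463, 0.1492, 0.1964]
ee_rot: [-179.8, -0.1, 120.9]
contact_force: [-7.8, -4.5, 12.5]
finger_gap: 0.0107
grasp_force: 61.2
```

```bash
python3 -m jog '[{"angular":[0,0,0],"xyz":[0,0,0.001],"fingers":0},{"angular":[0,0,0],"xyz":[0,0,0.001],"fingers":0},{"angular":[0,0,0],"xyz":[0,0,0.001],"fingers":0},{"angular":[0,0,0],"xyz":[0,0,0],"fingers":0}]'
python3 -m jog '[{"angular":[0,0,0],"xyz":[0,0,0.001],"fingers":0},{"angular":[0,0,0],"xyz":[0,0,0.001],"fingers":0},{"angular":[0,0,0],"xyz":[0,0,0],"fingers":0}]'
```

```text
clock: 12.27
ee_pos: [0.5459, 0.149, 0.1917]
ee_rot: [-179.8, -0.0, 120.9]
contact_force: [-6.4, -3.2, 0.9]
finger_gap: 0.011
grasp_force: 59.6
clock: 12.52
ee_pos: [0.546, 0.1489, 0.1898]
ee_rot: [-179.8, -0.0, 120.9]
contact_force: [-5.5, -4.7, 1.9]
finger_gap: 0.0106
grasp_force: 60.0
```

```bash
python3 -m jog '[{"angular":[0,0,0],"xyz":[0,0,0.001],"fingers":0},{"angular":[0,0,0],"xyz":[0,0,0.001],"fingers":0},{"angular":[0,0,0],"xyz":[0,0,0],"fingers":0}]'
python3 -m jog '[{"angular":[0,0,0],"xyz":[0,0,0.001],"fingers":0},{"angular":[0,0,0],"xyz":[0,0,0.001],"fingers":0},{"angular":[0,0,0],"xyz":[0,0,0],"fingers":0}]'
```

```text
clock: 12.77
ee_pos: [0.5464, 0.1493, 0.1875]
ee_rot: [-179.8, -0.0, 120.9]
contact_force: [-4.1, -4.1, 0.3]
finger_gap: 0.0111
grasp_force: 59.6
clock: 13.02
ee_pos: [0.5464, 0.1494, 0.1865]
ee_rot: [-179.8, -0.1, 120.9]
contact_force: [-6.2, -4.2, 6.1]
finger_gap: 0.0111
grasp_force: 60.5
```

```bash
python3 -m jog '[{"angular":[0,0,0],"xyz":[0,0,0.001],"fingers":0},{"angular":[0,0,0],"xyz":[0,0,0],"fingers":0},{"angular":[0,0,0],"xyz":[0,0,0],"fingers":0}]'
python3 -m jog '[{"angular":[0,0,0],"xyz":[0,0,0.001],"fingers":0},{"angular":[0,0,0],"xyz":[0,0,0],"fingers":0},{"angular":[0,0,0],"xyz":[0,0,0],"fingers":0}]'
```

```text
clock: 13.27
ee_pos: [0.5465, 0.1494, 0.1863]
ee_rot: [-179.9, -0.1, 120.9]
contact_force: [-8.7, -3.7, 11.5]
finger_gap: 0.0115
grasp_force: 61.4
clock: 13.52
ee_pos: [0.5465, 0.1493, 0.1862]
ee_rot: [-179.9, -0.1, 120.9]
contact_force: [-9.4, -3.1, 17.2]
finger_gap: 0.0109
grasp_force: 62.2
```

```bash
python3 -m jog '[{"angular":[0,0,0],"xyz":[0,0,0.001],"fingers":0},{"angular":[0,0,0],"xyz":[0,0,0],"fingers":0},{"angular":[0,0,0],"xyz":[0,0,0],"fingers":0}]'
python3 - <<'E'
from h import *
p,d,c=grab("wrist"); q,d2,c2=grab("scene")
a=cv2.resize(p[90:190,230:390],(800,300),interpolation=cv2.INTER_CUBIC)
b=cv2.resize(q[130:250,190:310],(400,300),interpolation=cv2.INTER_CUBIC)
T=np.array(c2["extrinsics"]);print(-T[:3,:3].T@T[:3,3])
h=(np.hstack([b,cv2.resize(p,(400,300))]))
cv2.imwrite("pics/v4.png",np.vstack([a,h]))
E
```

```text
clock: 13.77
ee_pos: [0.5466, 0.1493, 0.1861]
ee_rot: [-179.9, -0.1, 120.9]
contact_force: [-10.7, -3.6, 23.4]
finger_gap: 0.011
grasp_force: 63.1
[-0.14228673  0.61655896  0.49566707]
```

View pics/v4.png

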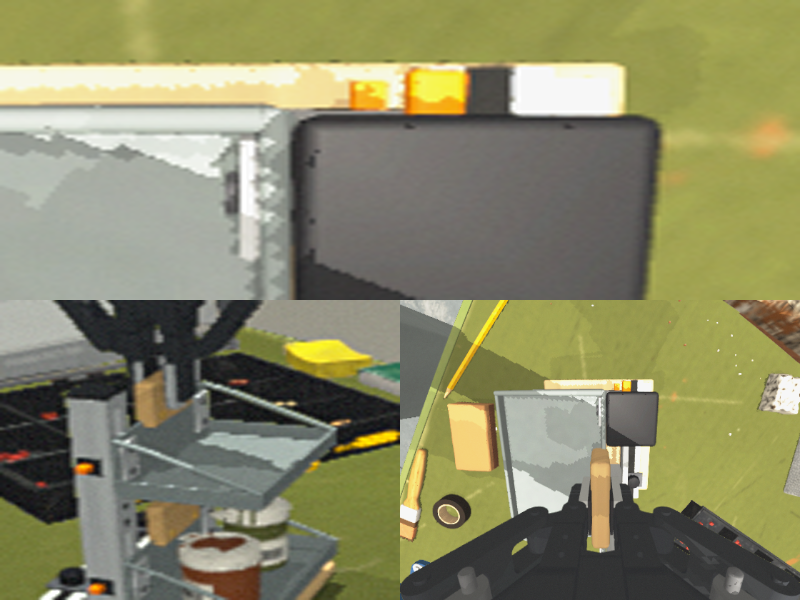

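Composite: the shelf sits flush against the uprights. The left catch's orange tab shows at (85,467), standing like the lower shelf's tab at (97,588). I'll check the tab's position numerically and rock gently each way, then tug up to prove the latch.

```bash
python3 -m jog '[{"angular":[0,0.4,0],"xyz":[0,0,0],"fingers":0},{"angular":[0,0.3,0],"xyz":[0,0,0],"fingers":0},{"angular":[0,0,0],"xyz":[0,0,0],"fingers":0}]'
python3 -m jog '[{"angular":[0,-0.7,0],"xyz":[0,0,0],"fingers":0},{"angular":[0,-0.7,0],"xyz":[0,0,0],"fingers":0},{"angular":[0,0,0],"xyz":[0,0,0],"fingers":0}]'
python3 -m jog '[{"angular":[0,0.7,0],"xyz":[0,0,-0.002],"fingers":0},{"angular":[0,0,0],"xyz":[0,-0.0008,-0.002],"fingers":0},{"angular":[0,0,0],"xyz":[0,0,-0.001],"fingers":0},{"angular":[0,0,0],"xyz":[0,0,0],"fingers":0}]'
python3 - <<'E'
from h import *
p,d,c=grab("wrist");np.savez("wrist5.npz",p=p,W=pts(d,c))
print(manip.observe()["ft_torque"])
yaw=np.radians(31.0);ex=np.array([np.cos(yaw),np.sin(yaw)]);ey=np.array([-ex[1],ex[0]]);O=np.array([.5485,.1504])
for n in("wrist2","wrist3","wrist5"):
    z=np.load(n+".npz");W=z["W"];d=W[...,:2]-O;R=np.stack([d@ex,d@ey,W[...,2]],-1)*1000
    h=cv2.cvtColor(z["p"],cv2.COLOR_BGR2HSV)
    m=cv2.inRange(h,(5,150,120),(25,255,255))>0
    with np.errstate(all='ignore'): m&=(R[...,0]>-5)&(R[...,0]<35)&(R[...,1]>40)&(R[...,1]<85)&(R[...,2]>20)
    nn,l,s,_=cv2.connectedComponentsWithStats(m.astype(np.uint8))
    for i in range(1,nn):
        if s[i,4]>8: print(n,s[i],np.percentile(R[l==i],[5,50,95],axis=0).round(1).tolist())
E
```

```text
clock: 14.12
ee_pos: [0.5466, 0.1493, 0.186]
ee_rot: [-179.9, -0.8, 121.0]
contact_force: [-12.9, -2.8, 23.5]
finger_gap: 0.0109
grasp_force: 63.0
clock: 14.37
ee_pos: [0.5466, 0.1494, 0.186]
ee_rot: [-179.9, 0.6, 120.9]
contact_force: [-10.3, -5.1, 22.2]
finger_gap: 0.0111
grasp_force: 63.0
clock: 14.7
ee_pos: [0.5463, 0.1493, 0.1875]
ee_rot: [-179.9, 0.0, 120.9]
contact_force: [-4.5, -3.8, -2.4]
finger_gap: 0.0112
grasp_force: 59.3
[-0.90307622  0.98688782  0.21830642]
wrist2 [393 117  11  12  82] [[13.1, 68.5, 156.6], [15.3, 70.9, 159.5], [19.2, 76.0, 160.9]]
wrist2 [358 118   8   9  54] [[13.7, 68.5, 28.7], [16.0, 72.5, 54.3], [26.5, 76.5, 58.7]]
wrist2 [386 145  12  12 111] [[10.5, 49.5, 155.4], [12.8, 52.8, 159.7], [15.8, 56.1, 162.2]]
wrist3 [336 113   9   3  15] [[14.9, 75.9, 158.0], [16.9, 76.1, 159.1], [19.1, 76.7, 160.4]]
wrist3 [333 115  11  12  61] [[4.9, 69.5, 158.4], [14.6, 70.1, 159.5], [19.0, 73.7, 214.9]]
wrist3 [315 117   7   9  45] [[13.5, 68.5, 51.3], [15.9, 71.3, 54.7], [18.9, 74.9, 59.4]]
wrist5 [311 113  13  16 104] [[13.3, 68.6, 155.8], [15.7, 70.7, 159.3], [19.5, 75.5, 160.5]]
wrist5 [300 117   8   9  46] [[13.4, 69.1, 52.8], [15.5, 71.7, 54.5], [18.6, 75.0, 55.4]]
```

Left tab reads x 13–19.5, the same as before insertion, so that catch is out. Now a tug to test both.

```bash
python3 -m jog '[{"angular":[0,0,0],"xyz":[0,0,-0.001],"fingers":0},{"angular":[0,0,0],"xyz":[0,0,-0.001],"fingers":0},{"angular":[0,0,0],"xyz":[0,0,0],"fingers":0},{"angular":[0,0,0],"xyz":[0,0,0],"fingers":0}]'; python3 -c "
from h import *;print(manip.observe()['ft_torque'])"
```

```text
clock: 15.08
ee_pos: [0.5462, 0.1495, 0.1886]
ee_rot: [-179.9, 0.0, 120.9]
contact_force: [-2.0, -2.6, -13.2]
finger_gap: 0.0111
grasp_force: 58.7
[-0.69309111  0.53666666  0.14788264]
```

The tug is resisted evenly, with about 10 N and no roll moment, so both catches hold. Pressing back down, then releasing.

```bash
python3 -m jog '[{"angular":[0,0,0],"xyz":[0,0,0.002],"fingers":0},{"angular":[0,0,0],"xyz":[0,0,0.002],"fingers":0},{"angular":[0,0,0],"xyz":[0,0,0.001],"fingers":0},{"angular":[0,0,0],"xyz":[0,0,0],"fingers":0},{"angular":[0,0,0],"xyz":[0,0,0],"fingers":0}]'
python3 -m jog '[{"angular":[0,0,0],"xyz":[0,0,-0.001],"fingers":0},{"angular":[0,0,0],"xyz":[0,0,0],"fingers":0.02},{"angular":[0,0,0],"xyz":[0,0,0],"fingers":0.035},{"angular":[0,0,0],"xyz":[0,0,0],"fingers":0.04},{"angular":[0,0,0],"xyz":[0,0,0],"fingers":0.04},{"angular":[0,0,0],"xyz":[0,0,0],"fingers":0.04}]'
```

```text
clock: 15.5
ee_pos: [0.5464, 0.1495, 0.1865]
ee_rot: [-179.9, -0.1, 120.9]
contact_force: [-6.5, -3.5, 4.4]
finger_gap: 0.0112
grasp_force: 61.5
clock: 16.0
ee_pos: [0.5487, 0.1506, 0.1868]
ee_rot: [179.8, 0.0, 120.9]
contact_force: [-0.4, -0.3, -0.4]
finger_gap: 0.0402
grasp_force: 0.0
```

Released cleanly with no contact. Retreating straight up and taking a final look.

```bash
python3 -m jog '[{"angular":[0,0,0],"xyz":[0,0,-0.01],"fingers":0.04},{"angular":[0,0,0],"xyz":[0,0,-0.015],"fingers":0.04},{"angular":[0,0,0],"xyz":[0,0,-0.03],"fingers":0.04},{"angular":[0,0,0],"xyz":[0,0,-0.035],"fingers":0.04},{"angular":[0,0,0],"xyz":[0,0,-0.035],"fingers":0.04},{"angular":[0,0,0],"xyz":[0,0,-0.03],"fingers":0.04},{"angular":[0,0,0],"xyz":[0,0,-0.02],"fingers":0.04},{"angular":[0,0,0],"xyz":[0,0,0],"fingers":0.04},{"angular":[0,0,0],"xyz":[0,0,0],"fingers":0.04},{"angular":[0,0,0],"xyz":[0,0,0],"fingers":0.04}]'
python3 - <<'E'
from h import *
p,d,c=grab("wrist");W=pts(d,c)
yaw=np.radians(31.0);ex=np.array([np.cos(yaw),np.sin(yaw)]);ey=np.array([-ex[1],ex[0]]);O=np.array([.5485,.1504])
D=W[...,:2]-O;R=np.stack([D@ex-.001,D@ey,W[...,2]],-1)*1000
with np.errstate(all='ignore'):
    m=(abs(R[...,0])<12)&(abs(R[...,1])<38)&(R[...,2]>205)&(R[...,2]<222)
    print("grip",np.percentile(R[m],[3,50,97],axis=0).round(1))
    for s in(1,-1):
        m=(R[...,0]>-10)&(R[...,0]<2)&(abs(R[...,1]-s*52)<16)&(R[...,2]>175)&(R[...,2]<195);print("back",s,m.sum(),np.median(R[m],0).round(1) if m.any() else 0)
q,_,_=grab("scene")
cv2.imwrite("pics/v6.png",np.hstack([cv2.resize(p,(400,300)),cv2.resize(q[130:250,180:340],(400,300),interpolation=cv2.INTER_CUBIC)]))
E
```

```text
clock: 16.83
ee_pos: [0.5464, 0.1497, 0.3606]
ee_rot: [-180.0, -0.0, 120.9]
contact_force: [-0.1, -0.1, -0.6]
finger_gap: 0.0401
grasp_force: 0.0
grip [[-11.7 -26.6 209.6]
 [ -6.7   1.8 212.1]
 [ -1.7  28.7 213.6]]
back 1 132 [ -4.7  54.  181.4]
back -1 113 [ -3.7 -52.8 182. ]
```

View pics/v6.png

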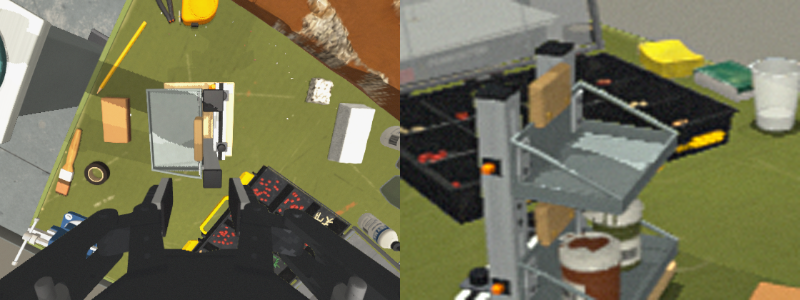

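The pictures show the shelf level in the top slots with its grip top at about 212 to 213 mm, as expected when home, the orange left tab out, and the bystanders where they were. Handing in.

```bash
python3 -c "
from rig import manip;print(manip.sign_off())"
```

```text
the job is handed in; nothing more can be done
None
```

The shelf is hanging level and fully home in the top slots and has been let go. The left catch was seen sprung out; the right was out of view, but an even upward tug showed both holding. I handed the job in at about 17 s.

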